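# Open the slotted locking disc, push the filter slider home, lock it

### The arm

A 6-joint arm with a two-finger parallel gripper is mounted at the origin on the work surface; the furniture and walls round the work are solid. World frame = base frame: x ahead of the robot, y to its left, z up, the work surface at z = 0. Lengths are in m, angles in rad, forces in N, time in s.
With the tool pointing down it reaches from about 0.375 to 0.9 m from the base axis. Payload 3.1 kg.
Tool frame: the origin (TCP) lies between the finger pads; the fingertips stand 17 mm ahead of it and the grasp point (between the pads) lies 2 mm behind it (robot.nose_length is the distance from the TCP to the fingertips, in m); z points along the fingers, y is the line along which they close (so a half turn about z gives the same grasp; the last joint's range is limited). The gripper opens to 87 mm and grips with 3 to 60 N. Pads are 19 mm wide; open, the fingers measure 117 mm over their backs; the gripper's body (75 mm by 190 mm) begins 51 mm behind the grasp point.
Start: joints at [0.992, 0.527, 1.433, -0, 1.181, -0.178], TCP at [0.244, 0.575, 0.21] pointing down, gripper open.
Joint ranges: [-3.08, 3.08], [-0.75, 2.2], [0.22, 2.44], [-1.43, 4.57], [0, 2.65], [-2.85, 2.85]. Speed limits (rad/s): [2.79, 2.79, 3.14, 3.14, 3.14, 3.14].

### API

Orientations are given as a unit quaternion [x, y, z, w].
In Python, from rig import robot, cams gives the robot as it stands.
- The arm moves only by the shell command python3 -m pendant 'ROWS' [FORCE]. ROWS is JSON, a list of rows, each an object with "jaw": the opening, from 0 (shut) to 1 (fully open); "linear": the shift along the tool's x, y, z in cm, a list of three; "twist": the turn about the tool's z in degrees. A call has 1 to 12 rows; each row shifts and turns the commanded pose from where the row before left it, along the tool's axes as they then stand; what a row does not reach is not made up. A row lasts 1/12 s, in which the tool goes at most 41.7 mm and 7.16 degrees, less where a joint would pass 70% of its speed; a pose out of reach is approached as far as the arm can. A call is refused whole if a number of a shift passes 4.17 or a number of a turn 7.16, either way. A call with a gripper value outside its range is refused whole. The fingers move at their own pace and stop on an object; FORCE is the grip in N (left out, the last holds). Time passes only in rows, so rows that do not move let the fingers close. It gives the time, the measured TCP pose, the force, the opening and the grip force at its end, in the units of the state.
- robot.get_obs(): the state, without advancing time (a new reading comes with each control period).
- cams.camera(name): name is "side" or "top" or "wrist"; returns a dict with "color" (420x560x3 uint8, blue, green, red), "depth" (420x560 float32, m along the optical axis (not along the pixel's ray), 0 where there is no reading), "fov_y" (degrees; the focal length in pixels is half the picture's height over the tangent of half this angle, whatever the lens; pixels are square), "cx", "cy" (the principal point, pixels), "view" (4x4, takes a point from world to camera coordinates). Camera axes: x right, y down, z forward; pixel columns grow to the right and rows downward; lengths in m; the calibration is good to about 2 mm. A picture is of the moment at which its call begins.
- robot.hand_in(): hands the job in; it is judged then, once.
The state is a dict: "time": time; "q": joint angles; "joint_velocities": joint speeds; "joint_torque": joint torques, N m; "position": TCP position; "tool_rot": TCP orientation; "ft_force": force on the tool from outside, world axes, zero at the start; "moment": the same for the moment, N m; "grip_width": finger opening in m; "grip_force": force on a finger pad.
Only numpy, scipy, OpenCV 4.12 (cv2) and the standard library are available. Lean on these libraries where they do the work, as an engineer would, in place of code of your own. Each camera call takes 0.05 s, during which the arm holds its last target. There are 200 camera calls.

### The job

Load the filter slider, pushing with the fingertips and gripping nothing: swing the lever of the slotted locking disc until the slot lies level, in line with the flat slider waiting in front of it, and push the slider by its upright end plate through the slot until the plate stops against the covered guide. Then push the lever well over to either side again, about as far as it leaned at the start, so that the disc locks the slider in. Do not lift the slider off its bed, and leave the other things where they are.

Things in the scene. Friction and masses are not known exactly. Their poses are not given: they have to be found in the camera images.
- filter_unit: Filter unit fixed on the desk. Frame: origin on the desk top under the middle of the locking disc; x level, the way the slider goes in; z up; y left of x. Foot plate x -190 to 98, y -42 to 42 mm, 10 high. Aluminium bed rail x -185 to -4, 43 wide, its top 46 mm above the desk; side lips 3.5 mm higher.
- guide_end (a point): Outer end of the covered guide over the bed, on the middle line, 60 mm above the desk, at unit x -76 mm. The guide runs from there to x -26 mm, 48 mm wide, cover top 63 mm above the desk. From x -26 to the disc the bed is open again. The slider is home when its end plate meets this end.
- housing_top (a point): Centre of the top of the black housing behind the disc, 92 mm above the desk: unit x 6 to 92, y -42 to 42 mm, hollow inside for the slider. A round tube on it, 45 mm across, reaches 111 mm above the desk.
- port (a point): Centre of the steel locking disc, 68 mm across, 8 mm thick (unit x -4 to 4), 50 mm above the desk; the disc turns about the unit's x axis through this point. Its slot, 37 mm long and 13 mm high, goes right through, centred here.
- lock_disc (a joint): Angle of the disc, rad. 0: slot level, lever straight up; the slider passes within about 0.15 of 0. Positive: lever leans to the unit's -y side; negative: to +y; travel -1.35 to 1.35. Starts closed, at 0.65 to 1.12. It stays where it is left (light friction, about 1 N at the knob turns it); no click or stop at 0.
- lever_knob (a point): Middle of the black round knob at the lever's end, 60 mm from the disc's axis, at unit x -15 mm. The knob is 13 mm across and runs along the unit's x from -24 to -6 mm; the lever behind it is a flat steel bar 12 mm wide. With the lever up the knob's top is 117 mm above the desk.
- filter_slider: Loose flat aluminium slider, 152x32x8 mm, 140 g, two round glass windows. Origin: middle of its length, underside; x to its nose (+76 mm), z up, along the unit's axes. Narrow waist at x -4 to 16 mm, about which the disc can turn when the slider is home. Home: origin at unit x -6 mm; starts 82 to 98 mm further out. It cannot enter unless the slot is level.
- slider_nose (a point): Tip of the slider's tapered nose, 22 mm wide and 4 mm thick there. At the start it lies 12 to 28 mm in front of the middle of the disc.
- thumb_plate (a point): Outer face of the slider's upright end plate, 62 mm above the desk; push here along the unit's +x. The plate is 32 mm wide, 6 mm thick, from 46 to 74 mm above the desk. 1 to 4 N moves the slider; it stops when the plate's inner face meets the end of the covered guide.
- filter_cube: Bystander, to be left alone: black cube, 41x38x38 mm; origin at the centre of its underside.
- objective_can_1: Bystander, to be left alone: black round can, 41 mm across, 62 mm high; origin at the centre of its underside.
- petri_dish: Bystander, to be left alone: clear flat dish, 55 mm across, 12 mm high; origin at the centre of its underside.
- ball_driver: Bystander, to be left alone: hand screwdriver lying down, 185 mm long, handle 21 mm thick; origin at the centre of its underside.
- dropper: Bystander, to be left alone: small brown dropper bottle, 26 mm across, 65 mm high; origin at the centre of its underside.
- hex_key_5: Bystander, to be left alone: black L-shaped hex key lying flat, 29x78x6 mm; origin at the centre of its underside.
- stain_tub: Bystander, to be left alone: small white bottle with a cap, 36 mm across, 48 mm high; origin at the centre of its underside.
Things that resemble listed ones, but are neither listed nor needed, are in the scene too. Of the things like the filter_slider, leave any that is green; of the rest the larger one is meant.

How it is judged:
By the outcome, as a careful person would: the job done as asked, in the order asked, and still so for the second after the job is handed in, with the robot touching nothing.
It also fails if it takes over 61 s, if anything falls off the work surface, if the arm or the gripper's body presses on something with over 40 N, if the wrist force passes 120 N, or if a joint passes its speed limit or range.

## Working session

There is one attempt and no reset: what is moved stays moved. The work goes in short steps, Python scripts to look and compute and a shell command to move; the robot and the scene stay as the last step left them, time stands still between calls to the robot, and variables do not carry over. Pictures are saved under pics/ and viewed, at most 10 in all, crops included, and the job is handed in when it is done.

```bash
mkdir -p pics
cat > h.py <<'E'
import numpy as np, cv2
from rig import robot, cams
def K(c):
    f=c["color"].shape[0]/2/np.tan(np.radians(c["fov_y"])/2); return f,c["cx"],c["cy"]
def world(c,u,v,d=None):
    f,cx,cy=K(c); d=c["depth"][int(v),int(u)] if d is None else d
    p=np.array([(u-cx)*d/f,(v-cy)*d/f,d,1]); return (np.linalg.inv(c["view"])@p)[:3]
def plane(c,u,v,z):
    a=np.linalg.inv(c["view"])[:3,3]; b=world(c,u,v,1.0); return a+(b-a)*(z-a[2])/(b[2]-a[2])
def cloud(c):
    f,cx,cy=K(c); d=c["depth"]; v,u=np.mgrid[:d.shape[0],:d.shape[1]]
    P=np.stack([(u-cx)*d/f,(v-cy)*d/f,d,np.ones_like(d)],-1)@np.linalg.inv(c["view"]).T
    return P[...,:3]
def pix(c,p):
    f,cx,cy=K(c); q=c["view"]@np.r_[p,1]; return q[0]/q[2]*f+cx,q[1]/q[2]*f+cy
E
python3 - <<'E'
from h import *
for n in("top","side"):
    c=cams.camera(n); cv2.imwrite(f"pics/{n}0.png",c["color"]); np.savez(f"{n}0.npz",**c)
    print(n,c["fov_y"],np.linalg.inv(c["view"])[:3].round(3).tolist())
o=robot.get_obs();print(o["time"],o["position"],o["tool_rot"],o["ft_force"])
E
```

```text
top 47.54743469265591 [[-0.007, -0.997, 0.075, 0.413], [-1.0, 0.007, -0.0, -0.011], [-0.0, -0.075, -0.997, 1.136]]
side 54.850773840413964 [[-0.999, -0.031, 0.018, 0.499], [-0.033, 0.619, -0.785, 0.864], [0.013, -0.785, -0.619, 0.738]]
0.1 [0.24345105 0.5748886  0.20888689] [ 1.99055821e-01  9.79987683e-01 -8.97022112e-04 -3.40382393e-04] [ 0.24728548 -0.17043968 -0.23405938]
```

View pics/top0.png

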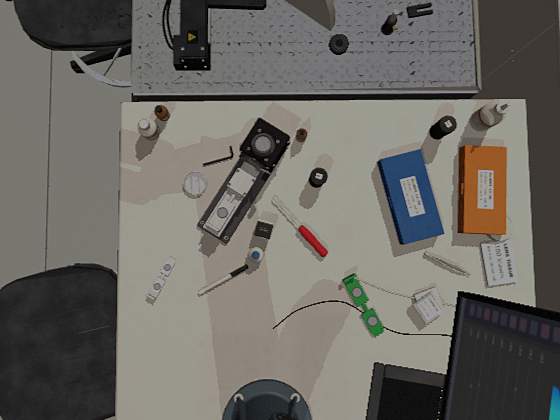

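View pics/side0.png

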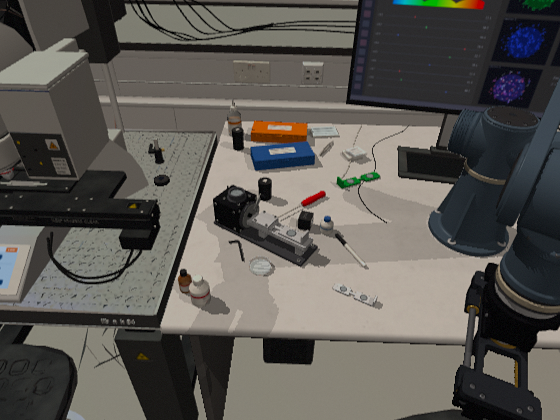

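Top view: the unit runs from the outer foot end (213,235) to the housing tube (263,143). Slider candidates are the silver one on the bed (225,208), a small white one (160,278) and a green one (362,305). I choose the one on the bed and check it in a close crop.

Run:
```python
from h import *
c=dict(np.load("top0.npz")); s=dict(np.load("side0.npz"))
a=cv2.resize(c["color"][110:250,185:325],(560,560),interpolation=cv2.INTER_CUBIC)
cv2.imwrite("pics/crop0.png",a)
P=cloud(c); Q=cloud(s)
# housing: dark top at z ~0.092
for nm,I,C in(("top",P,c),("side",Q,s)):
    reg=(I[...,0]>0.3)&(I[...,0]<0.75)&(abs(I[...,1]-.05)<.2)
    for lo,hi in((.088,.096),(.106,.115),(.059,.067),(.068,.078),(.044,.052),(.098,.104)):
        m=reg&(I[...,2]>lo)&(I[...,2]<hi); pts=I[m]
        if len(pts)>8: print(nm,lo,len(pts),pts.mean(0).round(4),cv2.minAreaRect((pts[:,:2]*1000).astype(np.float32)))
```

```text
top 0.088 1034 [6.40e-01 4.00e-04 9.21e-02] ((628.2091064453125, 6.544364929199219), (89.7637939453125, 115.78611755371094), 57.8522834777832)
top 0.106 204 [0.6369 0.0052 0.1094] ((636.3135375976562, 5.242336273193359), (43.71006393432617, 43.95439529418945), 46.18445587158203)
top 0.059 724 [0.5699 0.0055 0.0628] ((648.1298217773438, 52.99481201171875), (334.9367980957031, 279.3787536621094), 26.785842895507812)
top 0.068 109 [0.5464 0.0549 0.073 ] ((561.3024291992188, 27.881195068359375), (131.0574493408203, 275.71295166015625), 27.385961532592773)
top 0.044 645 [0.5259 0.0719 0.048 ] ((601.2286376953125, 38.98475646972656), (413.7742004394531, 299.33453369140625), 22.064022064208984)
top 0.098 110 [0.6192 0.0022 0.1013] ((617.0321655273438, 5.381378173828125), (51.008338928222656, 108.16633605957031), 74.05974578857422)
side 0.088 434 [0.638  0.0146 0.0921] ((628.2857055664062, 10.730133056640625), (86.06085968017578, 117.543212890625), 59.28744125366211)
side 0.106 102 [0.6352 0.0074 0.1095] ((635.6643676757812, 5.635807037353516), (44.71199417114258, 46.049102783203125), 25.04551124572754)
side 0.059 474 [0.5805 0.0335 0.0626] ((645.0186767578125, 55.64228820800781), (321.56768798828125, 292.44415283203125), 23.824134826660156)
side 0.068 185 [0.5944 0.0529 0.073 ] ((564.5289306640625, 45.56351089477539), (79.21563720703125, 270.0161437988281), 65.84028625488281)
side 0.044 523 [0.538  0.0708 0.0479] ((597.7838134765625, 105.45625305175781), (402.33782958984375, 270.529296875), 50.251914978027344)
side 0.098 58 [0.6179 0.0118 0.1009] ((605.387451171875, 12.058732986450195), (41.457542419433594, 94.91836547851562), 84.80084991455078)
```

View pics/crop0.png

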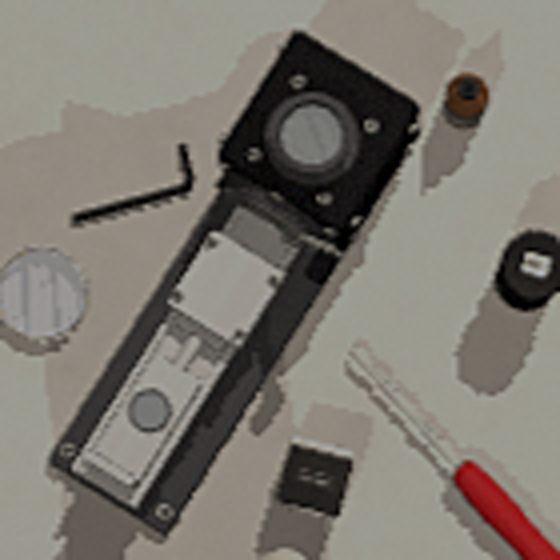

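The crop shows the silver slider on the bed (window at crop 150,410; end plate near 105,480), the cover at (230,285) and the knob leaning right at (322,265). The bed slider is the right one: it is the larger, and it is not green.

Run:
```python
from h import *
c=dict(np.load("top0.npz")); s=dict(np.load("side0.npz"))
def comps(nm,C,lo,hi,minn=8):
    I=cloud(C); m=(I[...,2]>lo)&(I[...,2]<hi)&(I[...,0]>.42)&(I[...,0]<.72)&(abs(I[...,1]-.04)<.13)
    n,l=cv2.connectedComponents(m.astype(np.uint8),connectivity=8)
    for i in range(1,n):
        p=I[l==i]
        if len(p)>=minn:
            r=cv2.minAreaRect((p[:,:2]*1000).astype(np.float32)); print(nm,lo,len(p),p.mean(0).round(4),np.round(r[0],1),np.round(r[1],1),round(r[2],1))
for nm,C in(("top",c),("side",s)):
    for lo,hi in((.088,.097),(.0595,.067),(.068,.078),(.077,.087),(.006,.014)): comps(nm,C,lo,hi)
# corner rays from the crop
for z,L in((.092,[(298,32),(418,100),(222,160),(340,245)]),(.010,[(52,465),(165,535)]),(.063,[(212,232),(287,272),(170,308),(238,345)]),(.074,[(80,462),(132,492)]),(.08,[(322,265)])):
    print(z,[plane(c,185+u/4-.375,110+v/4-.375,z)[:2].round(4).tolist() for u,v in L])
```

```text
top 0.088 1043 [6.414e-01 4.000e-04 9.220e-02] [639.    3.4] [83.6 94.2] 57.9
top 0.088 11 [0.5789 0.0019 0.0925] [578.9   1.9] [13.4  4.9] 46.1
top 0.088 9 [ 0.5691 -0.0073  0.0947] [568.8  -7.4] [ 3.3 11.3] 72.0
top 0.088 9 [0.5589 0.0011 0.0939] [558.8   1.2] [4.2 8.6] 12.6
top 0.0595 433 [0.5582 0.0544 0.0633] [558.3  54.4] [48.1 49.9] 57.6
top 0.068 16 [0.6169 0.0514 0.0734] [615.5  51.3] [15.3  7.4] 8.9
top 0.068 17 [0.587  0.018  0.0724] [587.7  18.3] [18.3  4.7] 41.9
top 0.068 12 [0.5885 0.0009 0.074 ] [589.3   1.5] [10.   5.8] 21.6
top 0.068 38 [0.4563 0.119  0.0736] [456.4 119.1] [31.6  5.8] 57.4
top 0.077 13 [ 0.6451 -0.0504  0.0832] [644.2 -50.6] [ 3.3 23. ] 59.2
top 0.077 86 [0.5988 0.0239 0.0828] [599.6  24.5] [60.4 15.1] 55.5
top 0.006 1139 [0.5113 0.0778 0.0101] [520.7  78.1] [ 85.6 188.9] 57.3
top 0.006 15 [ 0.5208 -0.0239  0.0104] [520.9 -23.6] [20.3  3.7] 43.8
top 0.006 44 [ 0.4833 -0.0571  0.0113] [485.9 -57.4] [66.8  7.7] 42.2
side 0.088 433 [0.6408 0.0151 0.0922] [638.9   5.5] [84.5 91.7] 55.9
side 0.088 21 [0.5673 0.0046 0.0927] [568.1   4.9] [ 7.3 22.4] 80.9
s
[... 330 characters left out ...]
20.1  52.5] 4.7
side 0.068 35 [0.4552 0.1219 0.0725] [455.7 121.5] [30.2  6.4] 57.9
side 0.077 185 [0.6273 0.0318 0.0823] [631.4  30.9] [125.2  55. ] 10.0
side 0.006 58 [ 0.4769 -0.0569  0.0109] [480.  -55.5] [124.5  12.4] 38.1
side 0.006 1010 [0.5316 0.0959 0.0098] [561.9  53.9] [ 85.  288.9] 57.7
side 0.006 32 [0.453  0.0231 0.0101] [453.2  24.4] [41.3 12.8] 2.3
side 0.006 44 [0.5654 0.1489 0.01  ] [565.2 152.5] [52.2 24.3] 6.5
0.092 [[0.6976, 0.0114], [0.6587, -0.0551], [0.6257, 0.0539], [0.5777, -0.0112]]
0.01 [[0.4608, 0.1598], [0.4191, 0.0931]]
0.063 [[0.5903, 0.0615], [0.5671, 0.019], [0.547, 0.0853], [0.5257, 0.0469]]
0.074 [[0.4596, 0.1345], [0.4427, 0.1055]]
0.08 [[0.5684, -0.001]]
```

```bash
cat >> h.py <<'E'
U=np.array([.8425,-.5388,0]); V=np.array([.5388,.8425,0]); O=np.array([.601,.0278,0])
def unit(p): r=np.array(p)-O; return np.array([r@U,r@V,p[2]])
def st():
    from scipy.spatial.transform import Rotation as R
    o=robot.get_obs(); m=R.from_quat(o["tool_rot"]).as_matrix()
    print("t",o["time"],"TCP unit mm",(unit(o["position"])*1000).round(1),"tooly in unit deg",np.degrees(np.arctan2(-m[:,1]@U,m[:,1]@V)).round(2),"tilt",m[:,2].round(3),"F",(np.array([o["ft_force"]@U,o["ft_force"]@V,o["ft_force"][2]])).round(2),o["grip_width"])
E
python3 -m pendant '[{"jaw":0,"linear":[0,0,0],"twist":5},{"jaw":0,"linear":[0,0,0],"twist":4.7},{"jaw":0,"linear":[-2.4,-1.47,0],"twist":0},{"jaw":0,"linear":[-2.4,-1.47,0],"twist":0},{"jaw":0,"linear":[-2.4,-1.47,0],"twist":0},{"jaw":0,"linear":[-2.4,-1.47,0],"twist":0},{"jaw":0,"linear":[-2.4,-1.47,0],"twist":0},{"jaw":0,"linear":[-2.4,-1.47,0],"twist":0},{"jaw":0,"linear":[-2.4,-1.47,0],"twist":0},{"jaw":0,"linear":[-2.4,-1.47,0],"twist":0},{"jaw":0,"linear":[-2.4,-1.47,0],"twist":0},{"jaw":0,"linear":[-2.4,-1.47,0],"twist":0}]' 20
python3 -c "from h import *;st()"
```

```text
time: 1.1
position: [0.3666, 0.3208, 0.2095]
tool_rot: [0.281, 0.96, -0.0, -0.0]
ft_force: [0.4, 0.4, 0.7]
grip_width: 0.0147
grip_force: 0.0
t 1.1 TCP unit mm [-355.4  120.5  209.5] tooly in unit deg -0.05 tilt [-0.001 -0.    -1.   ] F [0.11 0.57 0.68] 0.014704498074485229
```

```bash
python3 -m pendant '[{"jaw":0,"linear":[-2.8,-1.75,0],"twist":0},{"jaw":0,"linear":[-2.8,-1.75,0],"twist":0},{"jaw":0,"linear":[-2.8,-1.75,0],"twist":0},{"jaw":0,"linear":[-2.8,-1.75,0],"twist":0},{"jaw":0,"linear":[-2.8,-1.75,0],"twist":0},{"jaw":0,"linear":[-2.8,-1.75,0],"twist":0},{"jaw":0,"linear":[-2.8,-1.75,0],"twist":0},{"jaw":0,"linear":[-2.8,-1.75,0],"twist":0},{"jaw":0,"linear":[-2.8,-1.75,0],"twist":0},{"jaw":0,"linear":[-2.8,-1.75,0],"twist":0},{"jaw":0,"linear":[-2.8,-1.75,0],"twist":0},{"jaw":0,"linear":[-2.8,-1.75,0],"twist":0}]'
python3 - <<'E'
from h import *
st(); c=cams.camera("wrist"); cv2.imwrite("pics/w1.png",c["color"]); np.savez("w1.npz",**c)
for n,p in(("O",[0,0,50]),("knob.77",[-15,-42,93])):
    print(n,pix(c,O+p[0]/1e3*U+p[1]/1e3*V+np.array([0,0,p[2]/1e3])))
E
```

```text
time: 2.1
position: [0.5361, -0.0375, 0.2094]
tool_rot: [0.281, 0.96, 0.0, -0.0]
ft_force: [0.1, 0.1, 0.3]
grip_width: 0.0006
grip_force: 0.0
t 2.1 TCP unit mm [-19.5 -89.9 209.4] tooly in unit deg -0.08 tilt [-0.001  0.    -1.   ] F [-0.01  0.16  0.27] 0.0005520659384815375
O (np.float64(365.0516607410423), np.float64(207.58572940699386))
knob.77 (np.float64(333.106569994186), np.float64(205.13092239641406))
```

View pics/w1.png

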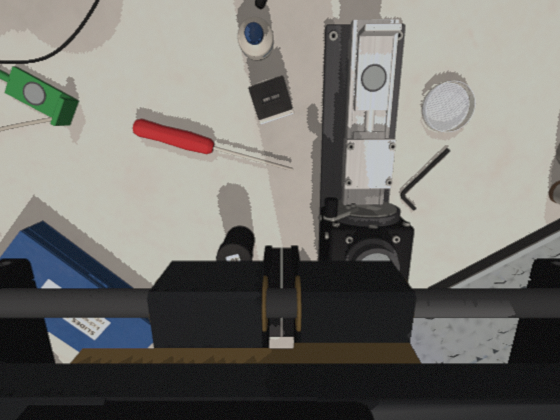

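The wrist view puts the knob at (331,207) against a predicted (333,205), so the estimate holds. I lower beside it and swing it up.

```bash
python3 -m pendant '[{"jaw":0,"linear":[0,0,2.7],"twist":0},{"jaw":0,"linear":[0,0,2.7],"twist":0},{"jaw":0,"linear":[0,0,2.7],"twist":0},{"jaw":0,"linear":[0,0,2.7],"twist":0},{"jaw":0,"linear":[0,0.8,0],"twist":0},{"jaw":0,"linear":[0,0.8,0],"twist":0},{"jaw":0,"linear":[0,0.8,0],"twist":0},{"jaw":0,"linear":[0,0.8,0],"twist":0},{"jaw":0,"linear":[0,0.8,0],"twist":0},{"jaw":0,"linear":[0,0.8,0],"twist":0},{"jaw":0,"linear":[0,0.8,0],"twist":0},{"jaw":0,"linear":[0,0.4,0],"twist":0}]'
python3 - <<'E'
from h import *
st(); c=cams.camera("side")
u,v=[int(x) for x in pix(c,O+np.array([0,0,.09]))]
cv2.imwrite("pics/s1.png",cv2.resize(c["color"][v-60:v+60,u-80:u+80],(800,600),interpolation=cv2.INTER_CUBIC)); np.savez("s1.npz",**c)
print(u,v)
w=cams.camera("wrist"); cv2.imwrite("pics/w2.png",w["color"]);np.savez("w2.npz",**w)
E
```

```text
time: 3.15
position: [0.5695, 0.0157, 0.1025]
tool_rot: [0.281, 0.96, 0.0, 0.001]
ft_force: [-0.6, 0.3, 0.2]
grip_width: 0.0007
grip_force: 0.0
t 3.15 TCP unit mm [-20.  -27.1 102.5] tooly in unit deg -0.01 tilt [ 0.002 -0.    -1.   ] F [-0.68 -0.13  0.18] 0.0006542382114745757
248 203
```

View pics/w2.png

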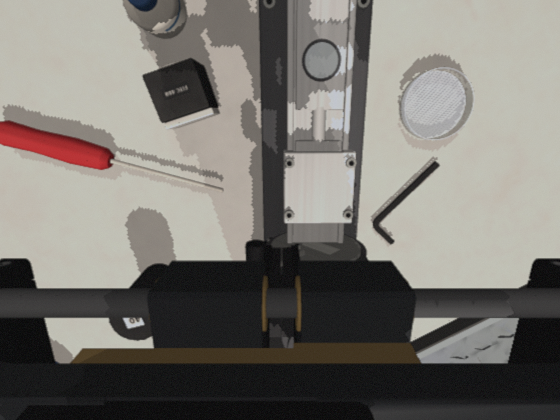

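View pics/s1.png

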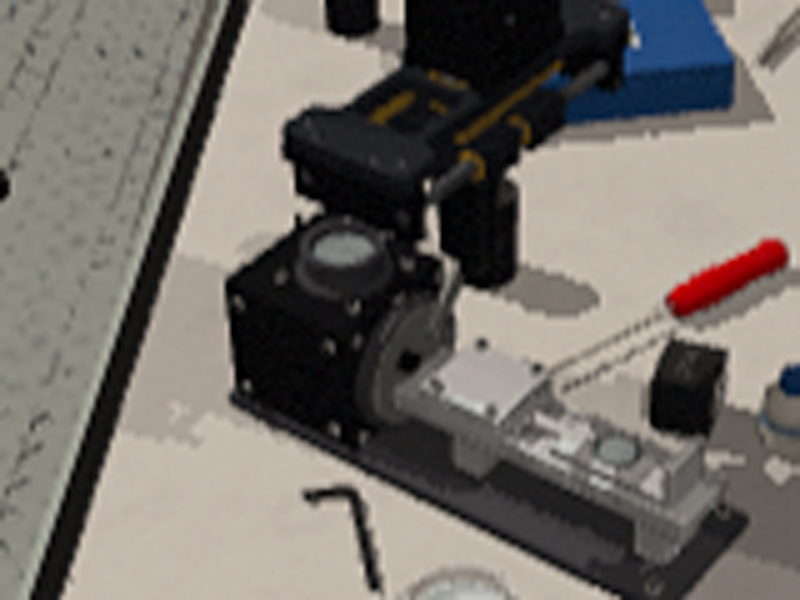

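The wrist view shows the knob at (255,250), on the -y side of the fingers; the side crop shows the lever (445,290) still leaning. I check with depth.

Run:
```python
from h import *
for n,(u,v) in(("w1",(331,207)),("w2",(255,248))):
    c=dict(np.load(n+".npz"))
    for dv in(-7,-4,0,4,8):
        print(n,dv,[(unit(world(c,u+du,v+dv))*1000).round(0).tolist() for du in(-8,-4,0,4,8)])
    print((unit(np.linalg.inv(c["view"])[:3,3])*1000).round(1))
```

```text
w1 -7 [[2.0, -41.0, 10.0], [-21.0, -49.0, 98.0], [-21.0, -45.0, 97.0], [-21.0, -41.0, 98.0], [-2.0, -24.0, 25.0]]
w1 -4 [[6.0, -40.0, 9.0], [-18.0, -48.0, 97.0], [-18.0, -45.0, 97.0], [-18.0, -41.0, 98.0], [-2.0, -26.0, 37.0]]
w1 0 [[9.0, -41.0, 18.0], [-14.0, -48.0, 97.0], [-15.0, -45.0, 99.0], [-14.0, -41.0, 98.0], [-2.0, -29.0, 54.0]]
w1 4 [[10.0, -43.0, 30.0], [-10.0, -48.0, 97.0], [-11.0, -45.0, 98.0], [-11.0, -41.0, 97.0], [-6.0, -34.0, 83.0]]
w1 8 [[12.0, -44.0, 38.0], [-7.0, -48.0, 97.0], [-7.0, -45.0, 99.0], [-6.0, -40.0, 97.0], [-5.0, -36.0, 94.0]]
[-97.5 -90.6 383.9]
w2 -7 [[15.0, -60.0, 0.0], [-22.0, -47.0, 90.0], [-23.0, -44.0, 93.0], [-22.0, -42.0, 91.0], [-22.0, -39.0, 90.0]]
w2 -4 [[-22.0, -49.0, 96.0], [-22.0, -46.0, 96.0], [-22.0, -44.0, 95.0], [-22.0, -42.0, 95.0], [-22.0, -39.0, 95.0]]
w2 0 [[-20.0, -49.0, 97.0], [-21.0, -46.0, 98.0], [-21.0, -44.0, 98.0], [-20.0, -41.0, 97.0], [-20.0, -39.0, 97.0]]
w2 4 [[-17.0, -49.0, 97.0], [-18.0, -46.0, 99.0], [-18.0, -44.0, 98.0], [-18.0, -41.0, 98.0], [-17.0, -39.0, 97.0]]
w2 8 [[-14.0, -49.0, 96.0], [-15.0, -46.0, 99.0], [-16.0, -44.0, 99.0], [-16.0, -41.0, 99.0], [-14.0, -39.0, 95.0]]
[-98.5 -27.9 276.6]
```

Run:
```python
from h import *
c=dict(np.load("w2.npz")); o=robot.get_obs(); p=o["position"]
for d in(-.049,0,.017): print("tip",d,pix(c,p-np.array([0,0,d])))
for v in(245,255,265,280,300,330,342):
    print(v,[(unit(world(c,u,v))*1000).round(0).tolist() for u in(258,270,276,282,288,294)])
w=cv2.resize(cams.camera("wrist")["color"][225:360,200:380],(800,600),interpolation=cv2.INTER_CUBIC); w=cv2.convertScaleAbs(w,alpha=2.2,beta=20); cv2.imwrite("pics/w3.png",w)
```

```text
tip -0.049 (np.float64(281.530122970092), np.float64(296.38784250686945))
tip 0 (np.float64(281.4322863562879), np.float64(251.1199275112926))
tip 0.017 (np.float64(281.40874481184704), np.float64(240.2275162638585))
245 [[-22.0, -42.0, 97.0], [-30.0, -34.0, 115.0], [-2.0, -32.0, 50.0], [-2.0, -27.0, 51.0], [-3.0, -23.0, 51.0], [-30.0, -21.0, 115.0]]
255 [[-16.0, -42.0, 99.0], [-30.0, -34.0, 129.0], [-29.0, -31.0, 126.0], [-28.0, -27.0, 124.0], [-28.0, -24.0, 124.0], [-29.0, -21.0, 127.0]]
265 [[-57.0, -35.0, 193.0], [-30.0, -33.0, 139.0], [-28.0, -30.0, 137.0], [-28.0, -28.0, 135.0], [-28.0, -25.0, 136.0], [-30.0, -22.0, 140.0]]
280 [[-56.0, -34.0, 201.0], [-29.0, -33.0, 152.0], [-28.0, -30.0, 151.0], [-21.0, -28.0, 138.0], [-28.0, -25.0, 151.0], [-29.0, -22.0, 153.0]]
300 [[-55.0, -34.0, 208.0], [-51.0, -31.0, 202.0], [-51.0, -29.0, 201.0], [-50.0, -28.0, 201.0], [-50.0, -26.0, 201.0], [-51.0, -25.0, 202.0]]
330 [[-47.0, -34.0, 209.0], [-13.0, -33.0, 164.0], [-12.0, -30.0, 163.0], [40.0, -27.0, 95.0], [-11.0, -25.0, 162.0], [-16.0, -23.0, 168.0]]
342 [[-42.0, -34.0, 208.0], [53.0, -36.0, 91.0], [53.0, -31.0, 91.0], [53.0, -27.0, 91.0], [40.0, -24.0, 108.0], [-12.0, -23.0, 171.0]]
```

View pics/w3.png

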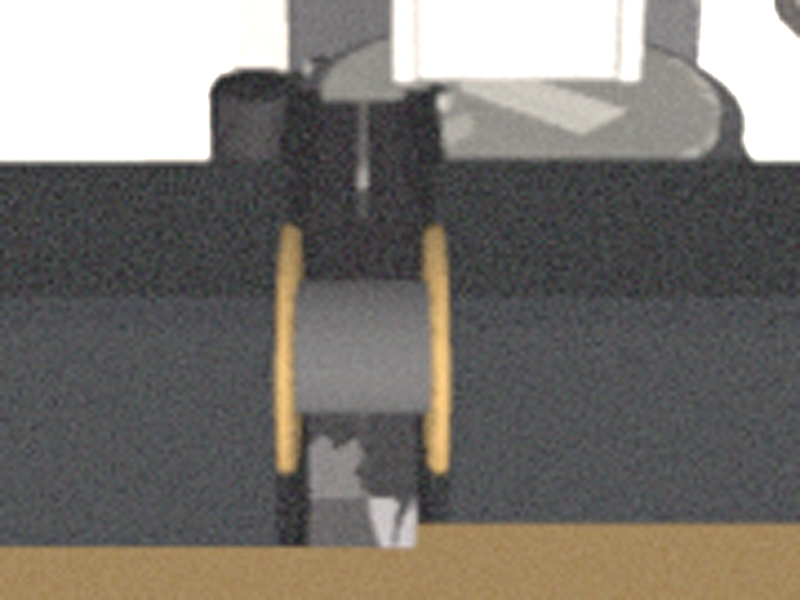

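Run:
```python
from h import *
print("nose",robot.nose_length)
c=dict(np.load("w2.npz")); s=dict(np.load("s1.npz"))
for x in(-29,-20,-10):
  for z in(86,100,113): 
    p=O+x/1e3*U-.027*V+np.array([0,0,z/1e3]); a=pix(s,p); print(x,z,"wrist",np.round(pix(c,p)),"side",np.round(a),"crop",((a[0]-168)*5,(a[1]-143)*5))
I=cloud(s); J=cloud(c)
for nm,K_ in(("side",I),("wrist",J)):
    P=np.stack([(K_-O)@U,(K_-O)@V,K_[...,2]],-1)*1000
    m=(P[...,0]>-34)&(P[...,0]<-8)&(P[...,1]>-37)&(P[...,1]<-17)&(P[...,2]>80)&(P[...,2]<150)
    q=P[m]; print(nm,len(q), q[np.argsort(q[:,2])[:12]].round(0).tolist())
```

```text
nose 0.017
-29 86 wrist [283. 228.] side [264. 204.] crop (np.float64(478.55323199252155), np.float64(303.0416873609046))
-29 100 wrist [283. 236.] side [264. 199.] crop (np.float64(478.22172936275535), np.float64(281.84082276701315))
-29 113 wrist [283. 245.] side [264. 195.] crop (np.float64(477.9090043274658), np.float64(261.8408573580996))
-20 86 wrist [283. 241.] side [261. 202.] crop (np.float64(464.84376627184446), np.float64(297.0121794873505))
-20 100 wrist [283. 250.] side [261. 198.] crop (np.float64(464.4015888688642), np.float64(275.8407878917197))
-20 113 wrist [283. 260.] side [261. 194.] crop (np.float64(463.98448255858824), np.float64(255.86979667339904))
-10 86 wrist [283. 255.] side [258. 201.] crop (np.float64(449.7289362247264), np.float64(290.3645836850518))
-10 100 wrist [283. 265.] side [258. 197.] crop (np.float64(449.16570495785834), np.float64(269.2261058729392))
-10 113 wrist [283. 276.] side [258. 193.] crop (np.float64(448.63444276934644), np.float64(249.2874507504682))
side 94 [[-9.0, -23.0, 82.0], [-10.0, -27.0, 83.0], [-8.0, -30.0, 87.0], [-9.0, -33.0, 89.0], [-17.0, -36.0, 90.0], [-10.0, -28.0, 92.0], [-9.0, -33.0, 92.0], [-23.0, -37.0, 93.0], [-10.0, -36.0, 94.0], [-23.0, -37.0, 96.0], [-14.0, -35.0, 96.0], [-17.0, -36.0, 97.0]]
wrist 1107 [[-28.0, -30.0, 114.0], [-28.0, -29.0, 114.0], [-28.0, -32.0, 114.0], [-28.0, -32.0, 114.0], [-28.0, -25.0, 114.0], [-28.0, -23.0, 114.0], [-28.0, -24.0, 114.0], [-29.0, -35.0, 114.0], [-28.0, -26.0, 114.0], [-29.0, -35.0, 114.0], [-28.0, -26.0, 114.0], [-29.0, -36.0, 114.0]]
```

The measured tips end near z = 114 mm, about 28 mm higher than nominal, so they passed over the knob (top 98 mm). I go back to the -y side, lower further and push again.

```bash
python3 -m pendant '[{"jaw":0,"linear":[0,-1.7,0],"twist":0},{"jaw":0,"linear":[0,-1.7,0],"twist":0},{"jaw":0,"linear":[0,-1.6,0],"twist":0},{"jaw":0,"linear":[0,0,0],"twist":0},{"jaw":0,"linear":[0,0,1.3],"twist":0},{"jaw":0,"linear":[0,0,1.3],"twist":0},{"jaw":0,"linear":[0,0,0],"twist":0},{"jaw":0,"linear":[0,0,0],"twist":0}]'
cat > look.py <<'E'
from h import *
import sys
st(); c=cams.camera("wrist"); np.savez("last.npz",**c); I=cloud(c); o=robot.get_obs(); t=unit(o["position"])*1000
P=np.stack([(I-O)@U,(I-O)@V,I[...,2]],-1)*1000
m=(abs(P[...,0]-t[0])<14)&(abs(P[...,1]-t[1])<12)&(P[...,2]>t[2]-25)&(P[...,2]<t[2]+50)
q=P[m]; print("finger n",len(q),"min z",np.percentile(q[:,2],2) if len(q) else None,"ext",q.min(0).round(1),q.max(0).round(1)) if len(q) else 0
# knob: dark points x -24..-6 on radius ~60
r=np.hypot(P[...,1],P[...,2]-50); dark=c["color"].max(-1)<90
m=(P[...,0]>-23)&(P[...,0]<-8)&(r>56)&(r<70)&(P[...,2]>60)&dark&(np.hypot(P[...,1]-t[1],0)>11)
q=P[m]; print("knob n",len(q),q.mean(0).round(1) if len(q) else 0, "theta",np.arctan2(-q[:,1].mean(),q[:,2].mean()-50) if len(q) else 0)
E
python3 look.py
```

```text
time: 3.97
position: [0.541, -0.0273, 0.0753]
tool_rot: [0.281, 0.96, 0.0, -0.001]
ft_force: [-0.2, -0.1, 1.3]
grip_width: 0.0004
grip_force: 0.0
t 3.9667 TCP unit mm [-20.8 -78.8  75.3] tooly in unit deg -0.08 tilt [-0.002  0.001 -1.   ] F [-0.14 -0.16  1.29] 0.00040856775788846583
finger n 1191 min z 88.16656514343971 ext [-31.3 -88.7  86.2] [-10.1 -70.4 125.8]
knob n 23 [-22.  -44.6  88.7] theta 0.8560191181279961
```

```bash
python3 -m pendant '[{"jaw":0,"linear":[0,0.7,0],"twist":0},{"jaw":0,"linear":[0,0.7,0],"twist":0},{"jaw":0,"linear":[0,0.7,0],"twist":0},{"jaw":0,"linear":[0,0.7,0],"twist":0},{"jaw":0,"linear":[0,0.7,0],"twist":0},{"jaw":0,"linear":[0,0.7,0],"twist":0},{"jaw":0,"linear":[0,0.7,0],"twist":0},{"jaw":0,"linear":[0,0.5,0],"twist":0},{"jaw":0,"linear":[0,0,0],"twist":0},{"jaw":0,"linear":[0,0,0],"twist":0}]'
python3 look.py
python3 - <<'E'
from h import *
c=dict(np.load("last.npz")); cv2.imwrite("pics/w4.png",cv2.convertScaleAbs(cv2.resize(c["color"][180:345,170:390],(800,600),interpolation=cv2.INTER_CUBIC),alpha=1.8,beta=15))
E
```

```text
time: 4.85
position: [0.5709, 0.0187, 0.0756]
tool_rot: [0.281, 0.96, 0.0, 0.0]
ft_force: [-0.2, 0.4, -0.2]
grip_width: 0.0007
grip_force: 0.0
t 4.85 TCP unit mm [-20.5 -23.9  75.6] tooly in unit deg -0.03 tilt [ 0.  0. -1.] F [-0.33  0.23 -0.21] 0.0007130085889842353
finger n 1487 min z 61.84543540856267 ext [-34.5 -33.9  61. ] [ -9.  -12.4 125.5]
knob n 0 0 theta 0
```

View pics/w4.png

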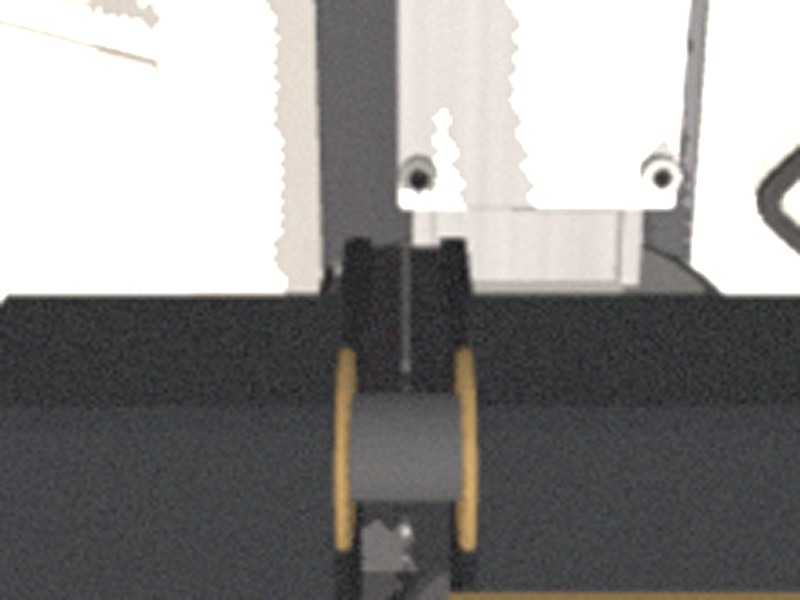

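The fingers (405,250–370 in crop) hide the knob now, as expected if it rides ahead of them. I push 8 mm more, back off and look.

```bash
python3 -m pendant '[{"jaw":0,"linear":[0,0.4,0],"twist":0},{"jaw":0,"linear":[0,0.4,0],"twist":0},{"jaw":0,"linear":[0,0,0],"twist":0},{"jaw":0,"linear":[0,-1,0],"twist":0},{"jaw":0,"linear":[0,-1,0],"twist":0},{"jaw":0,"linear":[0,-1,0],"twist":0},{"jaw":0,"linear":[0,0,-3],"twist":0},{"jaw":0,"linear":[0,0,-3],"twist":0},{"jaw":0,"linear":[2,0,-2],"twist":0},{"jaw":0,"linear":[3,0,-1],"twist":0},{"jaw":0,"linear":[3,0,0],"twist":0},{"jaw":0,"linear":[0,0,0],"twist":0}]'
python3 look.py
```

```text
time: 5.9
position: [0.4841, 0.0444, 0.1659]
tool_rot: [0.281, 0.96, -0.0, -0.004]
ft_force: [-1.3, -0.4, -0.3]
grip_width: 0.0003
grip_force: 0.0
t 5.9 TCP unit mm [-107.4  -49.   165.9] tooly in unit deg -0.03 tilt [-0.008  0.002 -1.   ] F [-0.87 -0.99 -0.31] 0.00029920730088480417
finger n 1173 min z 178.75007506585314 ext [-117.7  -58.9  177.4] [-104.3  -40.6  215.9]
knob n 0 0 theta 0
```

```bash
cat > knob.py <<'E'
from h import *
for n in("top","side"):
    c=cams.camera(n); I=cloud(c); P=np.stack([(I-O)@U,(I-O)@V,I[...,2]],-1)*1000
    r=np.hypot(P[...,1],P[...,2]-50)
    m=(P[...,0]>-24)&(P[...,0]<-6)&(r>57)&(r<71)&(P[...,2]>66)
    q=P[m]
    if len(q): print(n,len(q),q.mean(0).round(1),"theta",np.arctan2(-q[:,1],q[:,2]-50).mean().round(3),"zmax",q[:,2].max())
    m=(abs(P[...,1])<14)&(P[...,2]>70)&(P[...,2]<78)&(P[...,0]>-190)&(P[...,0]<-60); q=P[m]
    if len(q): print(n,"plate",len(q),q.mean(0).round(1))
st()
E
python3 knob.py
```

```text
top 27 [-11.4   0.6 115.6] theta -0.008 zmax 119.98793254279482
top plate 34 [-171.1   -0.    73.8]
side 32 [-15.5   3.5 113.2] theta -0.057 zmax 117.85935948458237
side plate 24 [-173.3    0.4   73.6]
t 6.05 TCP unit mm [-99.8 -47.2 166. ] tooly in unit deg -0.09 tilt [ 0.001 -0.    -1.   ] F [-0.08 -0.12 -0.83] 0.0004831265793891298
```

The lever is upright: theta is about -0.03 in both views, inside ±0.15. Next I go behind the end plate (outer face at about -175 mm).

```bash
python3 -m pendant '[{"jaw":0,"linear":[2.6,1.18,0],"twist":0},{"jaw":0,"linear":[2.6,1.18,0],"twist":0},{"jaw":0,"linear":[2.6,1.18,0],"twist":0},{"jaw":0,"linear":[2.6,1.18,0],"twist":0},{"jaw":0,"linear":[0,0,0],"twist":0},{"jaw":0,"linear":[0,0,2.5],"twist":0},{"jaw":0,"linear":[0,0,2.5],"twist":0},{"jaw":0,"linear":[0,0,2.5],"twist":0},{"jaw":0,"linear":[0,0,2.5],"twist":0},{"jaw":0,"linear":[0,0,1.3],"twist":0},{"jaw":0,"linear":[0,0,0],"twist":0},{"jaw":0,"linear":[0,0,0],"twist":0}]'
python3 look.py
python3 - <<'E'
from h import *
c=cams.camera("side"); u,v=[int(x) for x in pix(c,O-.16*U+np.array([0,0,.08]))]
cv2.imwrite("pics/s2.png",cv2.resize(c["color"][v-60:v+60,u-80:u+80],(800,600),interpolation=cv2.INTER_CUBIC))
o=robot.get_obs()["position"]
for d in(.012,-.017): a=pix(c,o+np.array([0,0,d])); print(d,(a[0]-u+80)*5,(a[1]-v+60)*5)
E
```

```text
time: 7.05
position: [0.4302, 0.1377, 0.0519]
tool_rot: [0.282, 0.959, -0.0, -0.0]
ft_force: [0.7, -0.8, 0.3]
grip_width: 0.0004
grip_force: 0.0
t 7.05 TCP unit mm [-203.1    0.5   51.9] tooly in unit deg -0.13 tilt [-0.001 -0.    -1.   ] F [ 0.97 -0.29  0.28] 0.0003585102865662717
finger n 1208 min z 64.94724880183091 ext [-213.6   -9.3   62.7] [-191.1    9.   102.7]
knob n 0 0 theta 0
0.012 472.53610921466816 362.09716349579355
-0.017 468.71378296737305 405.03567554607173
```

View pics/s2.png

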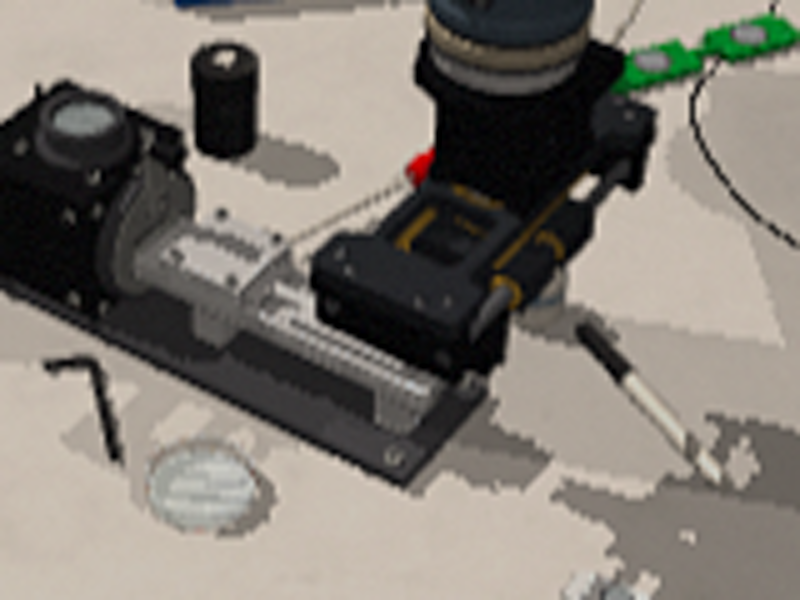

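The crop shows the fingers behind the plate end of the slider near (490,370). Tip height is about 63 mm, so they are above the bed and below the plate top. I push.

```bash
python3 -m pendant '[{"jaw":0,"linear":[-0.9,0,0],"twist":0},{"jaw":0,"linear":[-0.9,0,0],"twist":0},{"jaw":0,"linear":[-0.7,0,0],"twist":0},{"jaw":0,"linear":[-0.7,0,0],"twist":0},{"jaw":0,"linear":[-0.7,0,0],"twist":0},{"jaw":0,"linear":[-0.7,0,0],"twist":0},{"jaw":0,"linear":[0,0,0],"twist":0}]'
python3 -c "from h import *;st()"
```

```text
time: 7.73
position: [0.4703, 0.1128, 0.053]
tool_rot: [0.282, 0.96, 0.0, 0.001]
ft_force: [0.3, -0.3, -0.3]
grip_width: 0.0006
grip_force: 0.0
t 7.7333 TCP unit mm [-155.9    1.2   53. ] tooly in unit deg -0.12 tilt [ 0.003 -0.    -1.   ] F [ 0.48 -0.1  -0.32] 0.0006040631702940307
```

```bash
python3 -m pendant '[{"jaw":0,"linear":[-0.7,0,0],"twist":0},{"jaw":0,"linear":[-0.7,0,0],"twist":0},{"jaw":0,"linear":[-0.7,0,0],"twist":0}]'
python3 knob.py
```

```text
time: 7.98
position: [0.4861, 0.102, 0.0527]
tool_rot: [0.281, 0.96, -0.0, -0.0]
ft_force: [-1.0, 0.3, 0.9]
grip_width: 0.0004
grip_force: 0.2
top 50 [-14.9   0.4 115.3] theta -0.006 zmax 119.82911540118258
side 29 [-16.1   4.1 113.6] theta -0.065 zmax 119.21916330513227
side plate 27 [-140.2    6.9   73.7]
t 8.0833 TCP unit mm [-135.2    1.2   52.8] tooly in unit deg -0.11 tilt [ 0.003 -0.    -1.   ] F [ 0.24 -0.86  0.99] 0.0005068319957219497
```

```bash
cat > sl.py <<'E'
from h import *
st()
for n in("side","top"):
    c=cams.camera(n); I=cloud(c); P=np.stack([(I-O)@U,(I-O)@V,I[...,2]],-1)*1000
    m=(abs(P[...,1])<16)&(P[...,2]>66)&(P[...,2]<76)&(P[...,0]>-190)&(P[...,0]<-60); q=P[m]
    print(n,np.histogram(q[:,0],bins=np.arange(-190,-59,5))[0].tolist())
    bed=(abs(P[...,1])<14)&(P[...,2]>43)&(P[...,2]<60)&(P[...,0]>-190)&(P[...,0]<-60); q=P[bed]
    print("surface z per 10mm",[(int(x),len(k),round(float(np.median(k)),1)) for x in range(-190,-60,10) for k in[q[(q[:,0]>=x)&(q[:,0]<x+10),2]] if len(k)])
cv2.imwrite("pics/x.png",c["color"])
E
python3 sl.py
```

```text
t 8.0833 TCP unit mm [-135.2    1.2   52.8] tooly in unit deg -0.11 tilt [ 0.003 -0.    -1.   ] F [ 0.24 -0.86  0.99] 0.0005068319957219497
side [0, 0, 0, 0, 0, 0, 0, 0, 14, 6, 4, 6, 3, 0, 0, 0, 0, 0, 0, 0, 0, 0, 0, 0, 0, 0]
surface z per 10mm [(-190, 20, 45.4), (-180, 31, 46.2), (-170, 29, 46.5), (-160, 30, 45.7), (-150, 32, 46.2), (-140, 25, 46.0), (-130, 25, 47.2), (-120, 3, 54.5), (-110, 3, 53.1), (-100, 7, 52.1), (-90, 2, 54.0), (-80, 5, 52.7)]
top [0, 0, 0, 0, 0, 0, 0, 0, 0, 0, 0, 0, 0, 0, 0, 0, 0, 0, 0, 0, 0, 0, 0, 1, 0, 2]
surface z per 10mm [(-80, 3, 52.5), (-70, 4, 59.1)]
```

The bare bed (z 46) now reaches -130 and the slider surface (z 54) begins after it, so the slider is moving with the fingers.

```bash
python3 -m pendant '[{"jaw":0,"linear":[-0.7,0,0],"twist":0},{"jaw":0,"linear":[-0.7,0,0],"twist":0},{"jaw":0,"linear":[-0.7,0,0],"twist":0},{"jaw":0,"linear":[-0.7,0,0],"twist":0},{"jaw":0,"linear":[-0.6,0,0],"twist":0},{"jaw":0,"linear":[-0.3,0,0],"twist":0},{"jaw":0,"linear":[-0.2,0,0],"twist":0}]'
python3 -c "from h import *;st()"; python3 -m pendant '[{"jaw":0,"linear":[-0.2,0,0],"twist":0},{"jaw":0,"linear":[-0.2,0,0],"twist":0}]';python3 -c "from h import *;st()"
```

```text
time: 8.77
position: [0.519, 0.0809, 0.0528]
tool_rot: [0.281, 0.96, 0.0, 0.0]
ft_force: [-1.0, 0.0, 1.4]
grip_width: 0.0001
grip_force: 0.4
t 8.7667 TCP unit mm [-97.7   0.6  52.8] tooly in unit deg -0.1 tilt [ 0.  0. -1.] F [-0.83 -0.49  1.35] 0.00013582701992636496
time: 8.93
position: [0.5215, 0.0791, 0.0527]
tool_rot: [0.281, 0.96, -0.0, -0.0]
ft_force: [-0.3, 0.3, -0.7]
grip_width: 0.0007
grip_force: 0.4
t 8.9333 TCP unit mm [-94.6   0.4  52.7] tooly in unit deg -0.06 tilt [-0.001  0.    -1.   ] F [-0.43  0.02 -0.67] 0.0007426908602639249
```

```bash
for i in 1 2; do python3 -m pendant '[{"jaw":0,"linear":[-0.15,0,0],"twist":0},{"jaw":0,"linear":[-0.15,0,0],"twist":0}]' >/dev/null;python3 -c "from h import *;st()"; done
```

```text
t 9.1 TCP unit mm [-92.7   0.4  52.6] tooly in unit deg -0.09 tilt [-0.003  0.001 -1.   ] F [-6.11  2.18  3.78] 0.00036868330495987167
t 9.2667 TCP unit mm [-92.7   0.3  52.6] tooly in unit deg -0.14 tilt [-0.008  0.003 -1.   ] F [-11.06   4.58   6.59] 0.0005804321802435382
```

Force rose to 11 N with no further motion: the stop is met at -92.7. I back off and check.

```bash
python3 -m pendant '[{"jaw":0,"linear":[1,0,0],"twist":0},{"jaw":0,"linear":[1.3,0,0],"twist":0},{"jaw":0,"linear":[0,0,-3],"twist":0},{"jaw":0,"linear":[0,0,-3],"twist":0},{"jaw":0,"linear":[0,0,-3],"twist":0},{"jaw":0,"linear":[0,-2.5,0],"twist":0},{"jaw":0,"linear":[0,-2.5,0],"twist":0},{"jaw":0,"linear":[0,0,0],"twist":0}]'
python3 sl.py; python3 knob.py
```

```text
time: 9.93
position: [0.4776, 0.0445, 0.1432]
tool_rot: [0.282, 0.96, -0.001, -0.001]
ft_force: [-1.2, 0.2, 0.2]
grip_width: 0.0004
grip_force: 0.0
t 9.9333 TCP unit mm [-113.   -52.4  143.2] tooly in unit deg -0.11 tilt [-0.002 -0.001 -1.   ] F [-1.08 -0.49  0.2 ] 0.00037957001120364486
side [0, 0, 0, 0, 0, 0, 0, 0, 0, 0, 0, 0, 0, 0, 0, 0, 0, 0, 0, 0, 0, 23, 9, 0, 0, 0]
surface z per 10mm [(-190, 21, 45.4), (-180, 32, 46.3), (-170, 27, 46.2), (-160, 30, 46.1), (-150, 31, 46.1), (-140, 28, 46.1), (-130, 28, 46.1), (-120, 28, 45.8), (-110, 26, 46.1), (-100, 30, 46.0), (-90, 44, 49.0), (-80, 1, 59.7)]
top [0, 0, 0, 0, 0, 0, 0, 0, 0, 0, 0, 0, 0, 0, 0, 0, 0, 0, 0, 0, 0, 0, 0, 0, 0, 0]
surface z per 10mm [(-190, 20, 46.7), (-180, 51, 46.9), (-170, 34, 46.4), (-160, 2, 48.6)]
top 50 [-14.9   0.4 115.3] theta -0.005 zmax 120.22992510669384
side 29 [-15.4   3.4 113.7] theta -0.055 zmax 117.28978836549719
side plate 24 [-80.9  -0.   73.5]
t 10.1333 TCP unit mm [-111.2  -48.9  142.7] tooly in unit deg -0.06 tilt [ 0.001 -0.    -1.   ] F [-0.18 -0.24 -0.03] 0.0007163291918247691
```

The slider is home (plate centre at about -80 mm, which it must be) and the lever is still level. Now I push the lever over to +y.

```bash
python3 -m pendant '[{"jaw":0,"linear":[-3,0,0],"twist":0},{"jaw":0,"linear":[-3,0,0],"twist":0},{"jaw":0,"linear":[-3,0,0],"twist":0},{"jaw":0,"linear":[0,0,0],"twist":0},{"jaw":0,"linear":[0,0,2.5],"twist":0},{"jaw":0,"linear":[0,0,2.5],"twist":0},{"jaw":0,"linear":[0,0,2.5],"twist":0},{"jaw":0,"linear":[0,0,0],"twist":0}]'
python3 look.py
python3 -m pendant '[{"jaw":0,"linear":[0,0.8,0],"twist":0},{"jaw":0,"linear":[0,0.8,0],"twist":0},{"jaw":0,"linear":[0,0.8,0],"twist":0},{"jaw":0,"linear":[0,0.8,0],"twist":0},{"jaw":0,"linear":[0,0.8,0],"twist":0},{"jaw":0,"linear":[0,0.8,0],"twist":0}]'
python3 look.py
```

```text
time: 10.8
position: [0.553, -0.001, 0.0633]
tool_rot: [0.281, 0.96, -0.0, -0.005]
ft_force: [-0.7, -0.1, -0.9]
grip_width: 0.0006
grip_force: 0.0
t 10.8 TCP unit mm [-25.  -50.1  63.3] tooly in unit deg -0.02 tilt [-0.009  0.002 -1.   ] F [-0.52 -0.51 -0.85] 0.0005771830853348516
finger n 1244 min z 76.23659820592623 ext [-35.3 -60.   74.4] [-13.5 -41.7 115.2]
knob n 0 0 theta 0
time: 11.35
position: [0.5832, 0.0387, 0.0686]
tool_rot: [0.281, 0.96, -0.0, 0.001]
ft_force: [-0.5, -0.9, -0.4]
grip_width: 0.0007
grip_force: 0.6
t 11.35 TCP unit mm [-20.9  -0.4  68.6] tooly in unit deg -0.02 tilt [ 0.001 -0.001 -1.   ] F [ 0.06 -1.   -0.43] 0.0006862097455098186
finger n 2009 min z 52.99791239497117 ext [-34.8 -11.1  51.9] [ -8.6  12.9 118.4]
knob n 0 0 theta 0
```

```bash
python3 -m pendant '[{"jaw":0,"linear":[0,0.8,0],"twist":0},{"jaw":0,"linear":[0,0.8,0],"twist":0},{"jaw":0,"linear":[0,0.8,0],"twist":0},{"jaw":0,"linear":[0,0.8,0],"twist":0},{"jaw":0,"linear":[0,0.3,0],"twist":0},{"jaw":0,"linear":[0,0,0],"twist":0}]'
python3 -c "from h import *;st()"
python3 -m pendant '[{"jaw":0,"linear":[0,-0.8,0],"twist":0},{"jaw":0,"linear":[0,-0.8,0],"twist":0},{"jaw":0,"linear":[0,-0.8,0],"twist":0},{"jaw":0,"linear":[0,0,-3],"twist":0},{"jaw":0,"linear":[0,0,-3],"twist":0},{"jaw":0,"linear":[0,0,-3],"twist":0},{"jaw":0,"linear":[0,-3,0],"twist":0},{"jaw":0,"linear":[0,-3,0],"twist":0},{"jaw":0,"linear":[3,-2,-1],"twist":0},{"jaw":0,"linear":[3,-2,-1],"twist":0},{"jaw":0,"linear":[3,-2,-1],"twist":0},{"jaw":0,"linear":[0,0,0],"twist":0}]'
python3 knob.py
python3 - <<'E'
from h import *
c=cams.camera("side"); u,v=[int(x) for x in pix(c,O-.06*U+np.array([0,0,.06]))]
cv2.imwrite("pics/s3.png",cv2.resize(c["color"][v-60:v+60,u-80:u+80],(800,600),interpolation=cv2.INTER_CUBIC))
E
```

```text
time: 11.9
position: [0.5995, 0.0672, 0.0664]
tool_rot: [0.28, 0.96, -0.002, -0.002]
ft_force: [-3.1, -5.4, -3.0]
grip_width: 0.0005
grip_force: 2.4
t 11.9 TCP unit mm [-22.5  32.4  66.4] tooly in unit deg 0.03 tilt [-0.005 -0.002 -1.   ] F [ 0.31 -6.2  -3.04] 0.00046361155414543695
time: 12.9
position: [0.4392, -0.004, 0.1884]
tool_rot: [0.282, 0.959, -0.0, -0.004]
ft_force: [0.5, 0.0, 1.0]
grip_width: 0.0004
grip_force: 0.0
top 43 [-15.4  48.3  90.2] theta -0.876 zmax 94.19452701732523
side 32 [-15.8  51.4  88.3] theta -0.93 zmax 92.58626247584445
side plate 25 [-80.8  -0.5  72.9]
t 13.0 TCP unit mm [-111.9 -111.   188.8] tooly in unit deg -0.15 tilt [ 0.002 -0.    -1.   ] F [1.35 0.41 0.54] 0.00046615591195454297
```

View pics/s3.png

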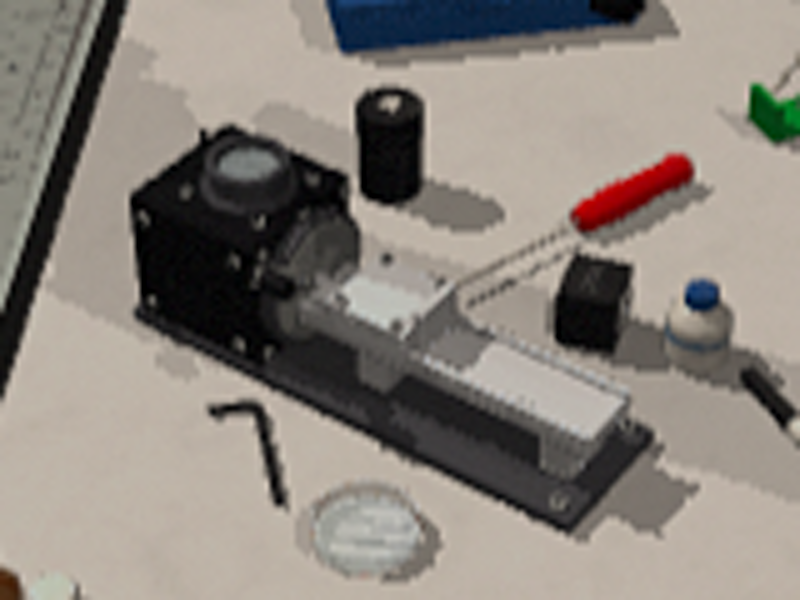

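The crop shows the lever and knob leaning to +y at (280,285), the end plate against the guide at (445,310), and the bystanders in view where they were. Theta is about -0.9, against about 0.83 at the start.

```bash
python3 -c "from rig import robot;print(robot.hand_in())"
```

```text
the job is handed in; nothing more can be done
None
```

The job is handed in: the slider is home with its plate against the covered guide, and the lever is pushed over to the +y side at about -0.9 rad (it started near +0.83), locking the slider in; the gripper is clear, nothing else looked disturbed in the last picture, and it took about 13 s.

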